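# Turn the sample carousel to the wanted jar

### The job

Turn the sample carousel on the counter by pushing the side of its lobed rim with the fingertips, gently, until the jar with the orange lid stands at the front, in line with the yellow pointer to within a centimetre, and leave the carousel standing still there. Do not touch, lift or tip any of the jars, and leave the other things on the counter where they are.

Things in the scene. Friction and masses are not known exactly. Their poses are not given: they have to be found in the camera images.
- jar_orange: the wanted sample jar: white round jar with an ORANGE screw lid (the only orange one), 48 mm across the lid (44 mm below it), 36 mm high, loose, standing in one of the six collars on the carousel. Origin at the centre of its underside, 50 mm above the counter; its top is at 86 mm.
- jar_white: another sample jar of the same size as the orange one but with a white lid, standing in another collar of the carousel (which one varies). Origin at the centre of its underside.
- jar_blue: another sample jar of the same size as the orange one but with a blue lid, standing in another collar of the carousel (which one varies). Origin at the centre of its underside.
- jar_green: another sample jar of the same size as the orange one but with a green lid, standing in another collar of the carousel (which one varies). Origin at the centre of its underside.
- jar_black: another sample jar of the same size as the orange one but with a black lid, standing in another collar of the carousel (which one varies). Origin at the centre of its underside.
- jar_grey: another sample jar of the same size as the orange one but with a grey lid, standing in another collar of the carousel (which one varies). Origin at the centre of its underside.
- pointer (a point): tip of the yellow pointer, a flat yellow triangle 44 mm wide, 36 mm long, 6 mm thick, on the front strip of the base board. It lies 152 mm from the turning axis, 18 mm above the counter (the triangle's upper face). The triangle points straight at the turning axis, and so does the point's x axis; z is up.
- board: fixed grey base board of the carousel, 365 x 310 mm, 12 mm thick, its front strip towards the robot; position and yaw (within 0.35 rad) vary. Origin on the turning axis at counter height; its -x axis runs to the pointer. Nothing on it but the carousel is higher than 18 mm.
- swivel: fixed round steel swivel between board and deck, 75 mm in radius, 12 to 28 mm above the counter, origin on the turning axis at 12 mm. Its yaw means nothing for the job.
- hub (a point): the turning axis of the carousel: top of the low steel cap (24 mm radius) at the middle of the deck, 62 mm above the counter. Turns with the deck.
- deck (a joint): angle of the deck (rad): 0 at the start however it stands, growing anticlockwise from above; turns freely many times either way. The swivel has a slight drag (0.07 N m, under 1 N at the rim): pushed slowly the deck stops when the push stops, pushed fast it coasts a little (some 0.15 rad from 1.5 rad/s).
- well (a point): centre of the floor of the collar in which the orange jar stands: on its lobe's top face, 50 mm above the counter, 68 mm from the axis; turns with the deck. Deck: six-lobed board, plywood edge, white face, from 30 to 50 mm above the counter. Collars are brown rings, 29 mm outer radius, 8 mm high; a jar has about 4 mm of play in its own.
- notch (a point): a point in the rim notch next to the orange jar's lobe, anticlockwise from above, 130 mm from the axis, 40 mm above the counter. The deck is a disc of 98 mm radius with six lobes of 42 mm radius centred each 60 degrees at 105 mm from the axis (rim at 147 mm). Half-way between lobes are six such notches, 74 mm wide here and 44 mm at 120 mm, open below down to the board: room for shut fingertips.
- carton: small brown cardboard box 90 x 70 x 60 mm high, loose on the counter, left of the carousel; origin at the centre of its underside. Leave it alone.
- tape_roll: roll of amber tape lying flat, 90 mm across, 24 mm high, loose, near the robot at the left; origin at the centre of its underside. Leave it alone.
- scoop: blue plastic parts scoop, 75 x 55 mm tray 26 mm high with a handle, 160 mm long in all, loose, right of the carousel; origin under the tray's centre. Leave it alone.
- lid_stack: three jar lids stacked, white, blue, white, 48 mm across, 36 mm high (one solid piece), loose, to the right and nearer the robot; origin at the centre of its underside. Leave it alone.

How it is judged:
On the way:
1. the fingers push the carousel out at its rim (contact force between the fingers and swivel above 0.2 N and horizontal distance between the grasp point and hub above 0.085 m).
At the end, for the whole second after the job is handed in: The orange-lidded jar is at the front of the carousel with its centre within 10 mm to either side of the pointer's line, still in its own collar (within 12 mm of its centre); the deck is at rest (under 0.05 rad/s); all six jars stand upright on the deck (y of jar_orange in the frame of pointer between -0.01 and 0.01 m and x of jar_orange in the frame of pointer below 0.1 m and horizontal distance between jar_orange and well below 0.012 m and velocity of joint deck between -0.05 and 0.05 rad/s and angle between each of jar_orange, jar_white, jar_blue, jar_green, jar_black, jar_grey's own z axis and vertical below 0.15 rad and horizontal distance between each of jar_orange, jar_white, jar_blue, jar_green, jar_black, jar_grey and hub below 0.085 m and height (world z) of jar_orange between 0.044 and 0.056 m and height (world z) of jar_white between 0.044 and 0.056 m and height (world z) of jar_blue between 0.044 and 0.056 m and height (world z) of jar_green between 0.044 and 0.056 m and height (world z) of jar_black between 0.044 and 0.056 m and height (world z) of jar_grey between 0.044 and 0.056 m); the robot touches nothing.
It fails at once if a jar is touched (more than a brush of 0.5 N) instead of the carousel's rim (contact force between any of the fingers, the arm and jar_orange above 0.5 N or contact force between any of the fingers, the arm and jar_white above 0.5 N or contact force between any of the fingers, the arm and jar_blue above 0.5 N or contact force between any of the fingers, the arm and jar_green above 0.5 N or contact force between any of the fingers, the arm and jar_black above 0.5 N or contact force between any of the fingers, the arm and jar_grey above 0.5 N).
It fails at once if a jar is lifted (over 12 mm), tipped or thrown out of its collar (height (world z) of any of jar_orange, jar_white, jar_blue, jar_green, jar_black, jar_grey above 0.062 m or angle between any of jar_orange, jar_white, jar_blue, jar_green, jar_black, jar_grey's own z axis and vertical above 0.35 rad).
It fails at once if the carousel is flung round (faster than 3 rad/s) (velocity of joint deck above 3 rad/s or velocity of joint deck below -3 rad/s).
It fails at once if a thing standing on the counter beside the carousel is pushed away (over 20 mm) (distance of any of carton, tape_roll, scoop, lid_stack from where it was at the start of the episode above 0.02 m).
It also fails if it takes over 58 s, if anything falls off the work surface, if the arm or the gripper's body presses on something with over 40 N, if the wrist force passes 120 N, or if a joint passes its speed limit or range.

### The arm

A 6-joint arm with a two-finger parallel gripper is mounted at the origin on the work surface. World frame = base frame: x ahead of the robot, y to its left, z up, the work surface at z = 0. Lengths are in m, angles in rad, forces in N, time in s.
With the tool pointing down it reaches from about 0.425 to 0.95 m from the base axis. Payload 3.5 kg.
Tool frame: the origin (TCP) lies midway between the tips of the shut fingers; the grasp point (between the pads) lies 19 mm behind it; z points along the fingers, y is the direction in which the jaws open and shut (so a half turn about z gives the same grasp; the last joint's range is limited). The gripper opens to 85 mm and grips with 20 to 120 N. Pads are 22 mm wide; open, the fingers measure 114 mm over their backs; the gripper's body (76 mm by 85 mm) begins 54 mm behind the grasp point. The pads swing forward as they close: fully open they stand 13 mm farther back than shut.
Start: joints at [0.966, 0.286, 1.577, -0, 1.279, -0.15], TCP at [0.296, 0.606, 0.231] pointing down, gripper open.
Joint ranges: [-2.77, 2.77], [-0.9, 2.22], [0.21, 2.48], [-1.53, 4.67], [0.24, 2.81], [-2.84, 2.84]. Speed limits (rad/s): [2.79, 2.79, 3.14, 3.14, 3.14, 3.14].

### API

Orientations are given as [roll, pitch, yaw] about the fixed x, y, z axes, in that order (R = Rz(yaw) Ry(pitch) Rx(roll)).
In Python, from plant import * gives the robot as it stands.
- The arm moves only by the tool send_rows, never from a script. Its argument "rows" is a list of rows, each a list of 3 entries, a list of its own where there are three numbers: the shift along the world's x, y, z in units of 20 mm (1.0 is 20 mm), then the turn about the world's z in units of 0.08 rad (1.0 is 0.08 rad), then the finger opening in mm, from 0 to 85.4. In form: [[[dx, dy, dz], turn, gripper], ...]. A call has 1 to 10 rows; each row shifts and turns the commanded pose from where the row before left it; what a row does not reach is not made up. A row lasts 1/12 s, in which the tool goes at most 41.7 mm and 7.16 degrees, less where a joint would pass 70% of its speed; a pose out of reach is approached as far as the arm can. A call with a number of a shift or a turn outside -1 to 1 is refused whole. A call with a gripper value outside its range is refused whole. The fingers move at their own pace and stop on an object; the grip force is fixed at half the most. Time passes only in rows, so rows that do not move let the fingers close. It gives the time, the measured TCP pose, the force and the opening at its end, in the units of the state.
- read_state(): the state, without advancing time (a new reading comes with each control period).
- get_image(name): name is "scene" or "side" or "wrist"; returns a dict with "pixels" (420x560x3 uint8, red, green, blue), "mtx" (3x3 intrinsics, pixels), "dist_coeffs" ([k1, k2, p1, p2, k3] as OpenCV has them; the pictures are not rectified), "T" (4x4, takes a point from camera to world coordinates). Camera axes: x right, y down, z forward; pixel columns grow to the right and rows downward; lengths in m; the calibration is good to about 2 mm. A picture is of the moment at which its call begins. There is no depth.
- sign_off(): hands the job in, once; it reports no verdict.
The state is a dict: "clock": time; "joint_positions": joint angles; "qvel": joint speeds; "effort": joint torques, N m; "position": TCP position; "ee_rot": TCP orientation; "ft_force": force on the tool from outside, world axes, zero at the start; "moment": the same for the moment, N m; "opening": opening from 0.0 (shut) to 1.0 (fully open).
Only numpy, scipy, OpenCV 4.12 (cv2) and the standard library are available. Lean on these libraries where they do the work, as an engineer would, in place of code of your own. Each camera call takes 0.05 s, during which the arm holds its last target. There are 200 camera calls.

## Working session

There is one attempt and no reset: what is moved stays moved. The work goes in short steps, Python scripts to look and compute and a tool call to move; the robot and the scene stay as the last step left them, time stands still between calls to the robot, and variables do not carry over. Pictures are saved under pics/ and viewed, about 8 in all and at most 12, crops included, and the job is handed in when it is done.

Besides the shell and the picture viewer there is one more tool, called after "Call:" as name(argument=value, ...) on one line, values as JSON. send_rows: Moves the arm, as the interface text tells. Its arguments: {"type":"object","properties":{"rows":{"type":"array"}},"required":["rows"]}

```bash
mkdir -p pics && python3 - <<'E'
from plant import *
import cv2,numpy as np
a=[get_image(n)["pixels"] for n in("scene","side")]
for n,p in zip(("scene","side"),a): cv2.imwrite(f"pics/{n}0.png",p[:,:,::-1])
s=read_state();print(s["clock"],s["position"],s["ee_rot"],s["opening"])
E
```

```text
0.1 [0.29615318 0.60591373 0.2300801 ] [-3.13951452e+00 -3.18213577e-04  2.68674943e+00] 1.0030664032478023
```

View pics/scene0.png

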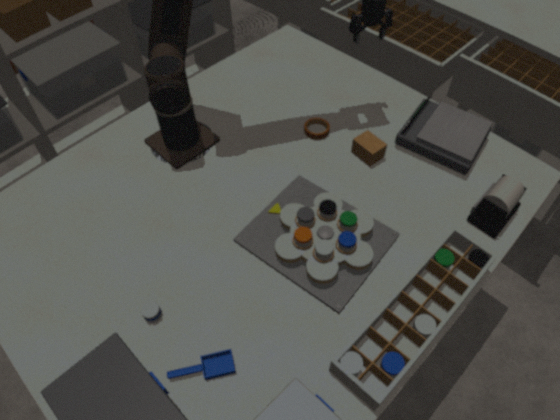

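View pics/side0.png

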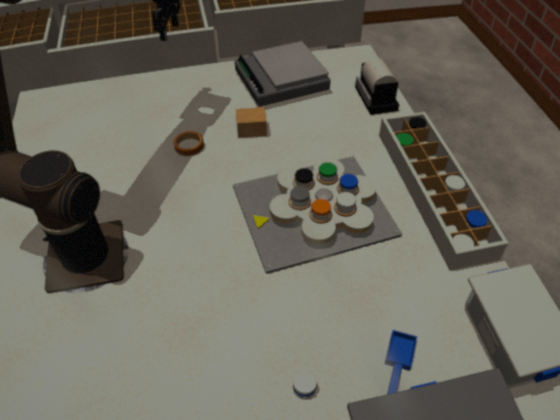

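```bash
cat > h.py <<'E'
from plant import *
import cv2,numpy as np
def ray(im,uv,z):
    p=cv2.undistortPoints(np.array([[uv]],float),im["mtx"],np.array(im["dist_coeffs"],float))[0,0]
    T=im["T"];d=T[:3,:3]@[p[0],p[1],1];o=T[:3,3]
    return (o+d*(z-o[2])/d[2])[:2]
R={"yellow":(24,34,100,.018),"orange":(5,17,150,.086),"green":(50,75,100,.086),"blue":(105,125,130,.086),"tape":(5,20,100,.024)}
def find(im,n,near):
    lo,hi,s,z=R[n];h=cv2.cvtColor(im["pixels"],cv2.COLOR_RGB2HSV)
    m=cv2.inRange(h,(lo,s,60),(hi,255,255))
    k,_,st,c=cv2.connectedComponentsWithStats(m)
    b=[(np.hypot(*(c[i]-near)),i) for i in range(1,k) if st[i,4]>25]
    d,i=min(b);return c[i],st[i,4],ray(im,c[i],z)
def measure(pr=True,views=("scene","side")):
    N={"scene":dict(yellow=(275,210),orange=(303,235),green=(348,218),blue=(347,240)),"side":dict(yellow=(261,221),orange=(321,207),green=(328,170),blue=(349,182))}
    out={}
    for v in views:
        im=get_image(v)
        for n in N[v]:
            r=find(im,n,N[v][n]);out[v,n]=r[2]
            if pr:print(v,n,r[0].round(1),r[1],r[2].round(4))
    return out
E
python3 - <<'E'
from h import *
o=measure()
for v in("scene","side"):
    h=(o[v,"orange"]+o[v,"green"])/2; y=o[v,"yellow"]; d=y-h
    print(v,h,np.linalg.norm(d),np.arctan2(d[1],d[0]),np.arctan2(*(o[v,"orange"]-h)[::-1]),np.linalg.norm(o[v,"orange"]-h))
im=get_image("scene")
for n,uv,z in(("carton",(369,147),.06),("tape",(317,127),.024),("lid",(152,311),.036),("scoop",(218,363),.026)):print(n,ray(im,uv,z))
E
```

```text
scene yellow [275.1 208.9] 86 [0.4495 0.0042]
scene orange [302.7 234.2] 214 [ 0.5996 -0.0406]
scene green [348.2 217.9] 170 [0.6524 0.0849]
scene blue [347.  238.5] 199 [0.693  0.0303]
side yellow [259.7 220.2] 133 [0.4504 0.0038]
side orange [320.7 206.8] 246 [ 0.596  -0.0441]
side green [327.6 168.6] 164 [0.6499 0.0826]
side blue [348.4 180.4] 185 [0.6902 0.0285]
scene [0.62598892 0.0221309 ] 0.1774074472721053 -3.040261413640475 -1.9684499257701922 0.06808241366418882
side [0.6229511  0.01925085] 0.17323427927013477 -3.0521056450644113 -1.9725009620456235 0.06883307912412596
carton [0.51214685 0.36562719]
tape [0.3057348  0.35099528]
lid [ 0.46538462 -0.45005068]
scoop [ 0.68070363 -0.41761674]
```

Call:
send_rows(rows=[[[0.44, -0.98, 0], -0.31, 0], [[0.44, -0.98, 0], -0.31, 0], [[0.44, -0.98, 0], -0.31, 0], [[0.44, -0.98, 0], -0.31, 0], [[0.44, -0.98, 0], -0.31, 0], [[0.44, -0.98, 0], -0.31, 0], [[0.44, -0.98, 0], -0.31, 0], [[0.44, -0.98, 0], -0.31, 0], [[0.44, -0.98, 0], -0.31, 0], [[0.44, -0.98, 0], -0.31, 0]])

```text
clock: 1.08
position: [0.3847, 0.4094, 0.2313]
ee_rot: [-3.142, 0.0, 2.438]
ft_force: [-0.4, 0.2, -1.0]
opening: 0.002
```

Call:
send_rows(rows=[[[0.44, -0.98, 0], -0.31, 0], [[0.44, -0.98, 0], -0.31, 0], [[0.44, -0.98, 0], -0.31, 0], [[0.44, -0.98, 0], -0.31, 0], [[0.44, -0.98, 0], -0.31, 0], [[0.44, -0.98, 0], -0.31, 0], [[0.44, -0.98, 0], -0.31, 0], [[0.44, -0.98, 0], -0.31, 0], [[0.44, -0.98, 0], -0.31, 0], [[0.44, -0.98, 0], -0.31, 0]])

```text
clock: 1.92
position: [0.4727, 0.2134, 0.2313]
ee_rot: [3.142, 0.0, 2.19]
ft_force: [1.0, 1.0, 0.3]
opening: 0.003
```

Call:
send_rows(rows=[[[0.44, -0.98, 0], -0.31, 0], [[0.44, -0.98, 0], -0.31, 0], [[0.44, -0.98, 0], -0.31, 0], [[0.44, -0.98, 0], -0.31, 0], [[0.44, -0.98, 0], -0.31, 0], [[0.44, -0.98, 0], -0.31, 0], [[0.44, -0.98, 0], -0.31, 0], [[0.44, -0.98, 0], -0.31, 0], [[0.44, -0.98, 0], -0.31, 0], [[0.44, -0.98, 0], -0.31, 0]])

```text
clock: 2.75
position: [0.5607, 0.0173, 0.2313]
ee_rot: [-3.142, -0.0, 1.941]
ft_force: [0.4, 0.8, -1.0]
opening: -0.003
```

Call:
send_rows(rows=[[[0.44, -0.98, 0], -0.31, 0], [[0.44, -0.98, 0], -0.31, 0], [[0.44, -0.98, 0], -0.31, 0], [[0.44, -0.98, 0], -0.31, 0], [[0.44, -0.98, 0], -0.31, 0], [[0.44, -0.98, 0], -0.31, 0], [[0.44, -0.98, 0], -0.31, 0], [[0.44, -0.98, 0], -0.31, 0], [[0.44, -0.98, 0], -0.31, 0], [[0.44, -0.98, 0], -0.31, 0]])

```text
clock: 3.58
position: [0.6487, -0.1786, 0.2311]
ee_rot: [-3.141, -0.0, 1.694]
ft_force: [0.3, -0.6, 0.1]
opening: -0.003
```

Call:
send_rows(rows=[[[0, 0, -1], 0, 0], [[0, 0, -1], 0, 0], [[0, 0, -1], 0, 0], [[0, 0, -1], 0, 0], [[0, 0, -1], 0, 0], [[0, 0, -1], 0, 0], [[0, 0, -1], 0, 0], [[0, 0, -1], 0, 0], [[0, 0, -1], 0, 0], [[0, 0, -1], 0, 0]])

```text
clock: 4.42
position: [0.6484, -0.1776, 0.0302]
ee_rot: [-3.141, -0.0, 1.695]
ft_force: [0.7, 0.1, -0.7]
opening: -0.002
```

```bash
python3 - <<'E'
from h import *
s=cv2.resize(get_image("side")["pixels"][130:290,220:440,::-1],None,fx=3,fy=3)
cv2.imwrite("pics/a1.png",s)
print(read_state()["position"])
E
```

```text
[ 0.6453609  -0.17637118  0.02525689]
```

View pics/a1.png

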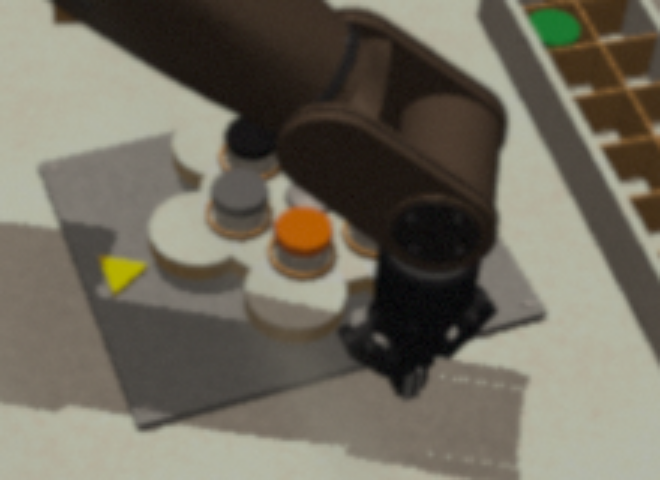

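```bash
python3 - <<'E'
from h import *
for i in range(4):
    s=read_state();print(s["clock"],s["position"],s["qvel"].round(3) if hasattr(s["qvel"],"round") else s["qvel"],s["ft_force"])
    get_image("wrist")
E
```

```text
4.4667 [ 0.6453609  -0.17637118  0.02525689] [ 0.002 -0.02   0.037 -0.003  0.101 -0.001] [-2.06609038  0.77094594 -1.30633314]
4.5167 [ 0.6453169  -0.17624811  0.02663419] [ 0.003 -0.044 -0.037 -0.001  0.03  -0.   ] [-0.85249191  0.47109034 -0.66137212]
4.5667 [ 0.64684469 -0.17690792  0.02905926] [ 0.    -0.04  -0.042  0.    -0.    -0.   ] [0.39408379 0.52785666 0.02551518]
4.6167 [ 0.64825227 -0.17753923  0.03108052] [ 0.    -0.032 -0.031  0.001 -0.003 -0.   ] [-0.96525668  0.27040213  0.65081058]
```

Call:
send_rows(rows=[[[-0.02, 0.2, -0.02], 0, 0], [[-0.05, 0.4, -0.02], 0, 0], [[-0.05, 0.4, -0.02], 0, 0], [[-0.05, 0.4, -0.02], 0, 0], [[-0.05, 0.4, -0.02], 0, 0], [[-0.05, 0.4, -0.02], 0, 0], [[-0.05, 0.4, 0], 0, 0], [[-0.05, 0.4, 0], 0, 0], [[-0.02, 0.2, 0], 0, 0], [[0, 0.1, 0], 0, 0]])

```text
clock: 5.5
position: [0.6405, -0.1106, 0.0288]
ee_rot: [-3.141, -0.0, 1.696]
ft_force: [-0.1, 0.7, 0.7]
opening: 0.003
```

```bash
python3 - <<'E'
import numpy as np
h=np.array([.6245,.0207]);r=.133;a0=-1.446
p=lambda a:h+r*np.array([np.cos(a),np.sin(a)])
for k in range(7):
    a=a0-.16*k;d=(p(a-.16)-p(a))/.02
    print(k,a.__round__(3),p(a).round(4),d.round(2),"per row/8",(d/8).round(3))
E
```

```text
0 -1.446 [ 0.6411 -0.1113] [-1.06 -0.05] per row/8 [-0.133 -0.006]
1 -1.606 [ 0.6198 -0.1122] [-1.06  0.12] per row/8 [-0.132  0.015]
2 -1.766 [ 0.5987 -0.1098] [-1.02  0.29] per row/8 [-0.128  0.036]
3 -1.926 [ 0.5782 -0.104 ] [-0.96  0.45] per row/8 [-0.12   0.056]
4 -2.086 [ 0.559 -0.095] [-0.88  0.6 ] per row/8 [-0.11   0.074]
5 -2.246 [ 0.5414 -0.0831] [-0.77  0.73] per row/8 [-0.097  0.091]
6 -2.406 [ 0.5259 -0.0685] [-0.65  0.84] per row/8 [-0.081  0.105]
```

Call:
send_rows(rows=[[[-0.1, -0.005, 0], -0.2, 0], [[-0.1, -0.005, 0], -0.2, 0], [[-0.11, -0.005, 0], -0.2, 0], [[-0.11, -0.005, 0], -0.2, 0], [[-0.11, -0.005, 0], -0.2, 0], [[-0.11, -0.005, 0], -0.2, 0], [[-0.11, -0.005, 0], -0.2, 0], [[-0.11, -0.005, 0], -0.2, 0], [[-0.1, -0.005, 0], -0.2, 0], [[-0.1, -0.005, 0], -0.2, 0]])

```text
clock: 6.33
position: [0.6195, -0.1127, 0.0291]
ee_rot: [3.141, 0.0, 1.533]
ft_force: [0.8, -0.8, -0.3]
opening: -0.005
```

Call:
send_rows(rows=[[[-0.106, 0.005, 0], -0.2, 0], [[-0.106, 0.007, 0], -0.2, 0], [[-0.106, 0.009, 0], -0.2, 0], [[-0.106, 0.01, 0], -0.2, 0], [[-0.106, 0.012, 0], -0.2, 0], [[-0.106, 0.013, 0], -0.2, 0], [[-0.106, 0.014, 0], -0.2, 0], [[-0.106, 0.015, 0], -0.2, 0], [[-0.106, 0.017, 0], -0.2, 0], [[-0.106, 0.018, 0], -0.2, 0]])

```text
clock: 7.17
position: [0.5981, -0.1101, 0.029]
ee_rot: [3.142, -0.0, 1.373]
ft_force: [0.9, -1.2, 0.2]
opening: 0.0
```

```bash
python3 - <<'E'
from h import *
for v in("scene","side"):
    im=get_image(v)
    try:print(find(im,"orange",dict(scene=(303,235),side=(321,207))[v]))
    except Exception as e:print(v,e)
    cv2.imwrite(f"pics/{v}2.png",cv2.resize(im["pixels"][130:290,220:440,::-1],None,fx=3,fy=3))
print(read_state()["position"],read_state()["ft_force"])
E
```

```text
(array([303.04819277, 230.53012048]), np.int32(166), array([ 0.59236169, -0.03128478]))
(array([310.66666667, 204.55555556]), np.int32(99), array([ 0.57394676, -0.03160815]))
[ 0.59770641 -0.10997094  0.02874852] [ 0.56958559  0.31499678 -0.16413411]
```

View pics/side2.png

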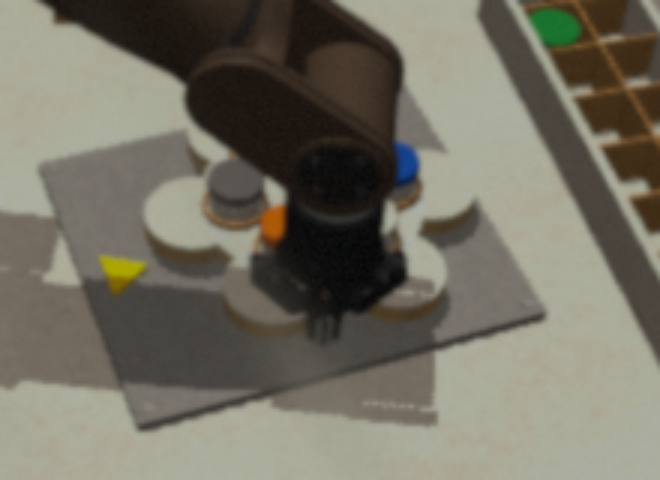

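The picture shows the fingertips in the notch (crop 322,325) and the deck turning; orange is now at about crop (272,225), part hidden. I'll keep following the arc.

Call:
send_rows(rows=[[[-0.104, 0.021, 0], -0.2, 0], [[-0.104, 0.023, 0], -0.2, 0], [[-0.103, 0.025, 0], -0.2, 0], [[-0.103, 0.026, 0], -0.2, 0], [[-0.103, 0.028, 0], -0.2, 0], [[-0.102, 0.03, 0], -0.2, 0], [[-0.102, 0.031, 0], -0.2, 0], [[-0.101, 0.033, 0], -0.2, 0], [[-0.101, 0.035, 0], -0.2, 0], [[-0.1, 0.037, 0], -0.2, 0]])

```text
clock: 8.1
position: [0.5776, -0.1044, 0.0289]
ee_rot: [-3.142, 0.0, 1.213]
ft_force: [0.3, -0.5, -0.2]
opening: -0.003
```

Call:
send_rows(rows=[[[-0.099, 0.038, 0], -0.2, 0], [[-0.099, 0.04, 0], -0.2, 0], [[-0.098, 0.041, 0], -0.2, 0], [[-0.097, 0.043, 0], -0.2, 0], [[-0.097, 0.044, 0], -0.2, 0], [[-0.096, 0.046, 0], -0.2, 0], [[-0.095, 0.047, 0], -0.2, 0], [[-0.095, 0.049, 0], -0.2, 0], [[-0.094, 0.05, 0], -0.2, 0], [[-0.093, 0.051, 0], -0.2, 0]])

```text
clock: 8.93
position: [0.5583, -0.0954, 0.0289]
ee_rot: [-3.141, 0.0, 1.053]
ft_force: [-1.6, -0.7, -0.8]
opening: -0.002
```

Call:
send_rows(rows=[[[-0.092, 0.053, 0], -0.2, 0], [[-0.091, 0.054, 0], -0.2, 0], [[-0.091, 0.056, 0], -0.2, 0], [[-0.09, 0.057, 0], -0.2, 0], [[-0.089, 0.058, 0], -0.2, 0], [[-0.088, 0.06, 0], -0.2, 0], [[-0.087, 0.061, 0], -0.2, 0], [[-0.086, 0.063, 0], -0.2, 0], [[-0.085, 0.064, 0], -0.2, 0], [[-0.084, 0.065, 0], -0.2, 0]])

```text
clock: 9.77
position: [0.5405, -0.0835, 0.0289]
ee_rot: [-3.141, 0.0, 0.893]
ft_force: [-0.5, -2.1, 0.5]
opening: -0.004
```

Call:
send_rows(rows=[[[-0.082, 0.067, 0], -0.2, 0], [[-0.081, 0.068, 0], -0.2, 0], [[-0.08, 0.07, 0], -0.2, 0], [[-0.079, 0.071, 0], -0.2, 0], [[-0.078, 0.072, 0], -0.2, 0], [[-0.077, 0.074, 0], -0.2, 0], [[-0.076, 0.075, 0], -0.2, 0], [[-0.075, 0.076, 0], -0.2, 0], [[-0.073, 0.078, 0], -0.2, 0], [[-0.072, 0.079, 0], -0.2, 0]])

```text
clock: 10.6
position: [0.5249, -0.0689, 0.0288]
ee_rot: [-3.141, 0.001, 0.733]
ft_force: [-4.6, -4.0, 0.9]
opening: -0.0
```

```bash
python3 - <<'E'
from h import *
h=np.array([.6245,.0207])
R["orange"]=(5,17,150,.086)
for v in("scene","side"):
    im=get_image(v)
    for n in("orange","green","blue"):
        try:
            c,a,p=find(im,n,dict(scene=(305,220),side=(305,195))[v]);d=p-h
            print(v,n,c,a,p,np.arctan2(d[1],d[0]),np.hypot(*d))
        except Exception as e:print(v,n,e)
    cv2.imwrite(f"pics/{v}3.png",cv2.resize(im["pixels"][130:290,220:440,::-1],None,fx=3,fy=3))
p=read_state()["position"];d=p[:2]-h
print(p,np.arctan2(d[1],d[0]),np.hypot(*d))
E
```

```text
scene orange [302.35025381 218.7715736 ] 197 [ 0.5645897  -0.00414722] -2.748443987441805 0.06485852131407524
scene green [349.66666667 233.49230769] 195 [0.68791053 0.04769934] 0.40253653290966446 0.06891923048514603
scene blue [330.5        247.29411765] 204 [ 0.6795991  -0.02054516] -0.6425808818740242 0.06882640582993535
side orange [187.79512195 140.52682927] 205 [0.3007397  0.27805439] 2.4699742798720026 0.41358435059022036
side green [344.94594595 176.34594595] 185 [0.68590978 0.04478817] 0.37381014177951566 0.06596515009443848
side blue [348.92237443 195.55251142] 219 [ 0.67538712 -0.02306315] -0.7102735888473599 0.06711715656821088
[ 0.52521816 -0.06854175  0.0288358 ] -2.409400663630451 0.1334952163864507
```

View pics/scene3.png

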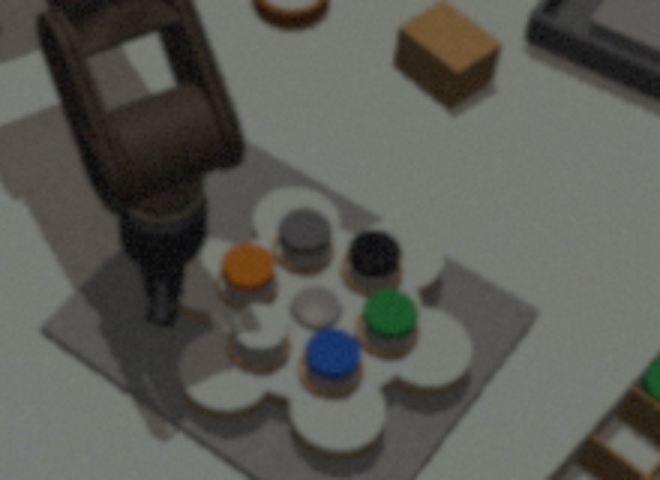

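The picture shows the orange lid at crop (248,265), the fingertips behind its lobe (165,310), and all jars upright. It still has about 0.297 rad to go.

Call:
send_rows(rows=[[[-0.071, 0.08, 0], -0.2, 0], [[-0.069, 0.081, 0], -0.2, 0], [[-0.068, 0.082, 0], -0.2, 0], [[-0.067, 0.083, 0], -0.2, 0], [[-0.066, 0.084, 0], -0.2, 0], [[-0.064, 0.085, 0], -0.2, 0], [[-0.063, 0.086, 0], -0.2, 0], [[-0.062, 0.087, 0], -0.2, 0], [[-0.06, 0.088, 0], -0.2, 0], [[-0.059, 0.089, 0], -0.2, 0]])

```text
clock: 11.53
position: [0.5121, -0.0519, 0.0288]
ee_rot: [-3.141, 0.001, 0.573]
ft_force: [-4.1, -1.7, -0.8]
opening: -0.002
```

Call:
send_rows(rows=[[[-0.055, 0.085, 0], -0.2, 0], [[-0.052, 0.084, 0], -0.2, 0], [[-0.05, 0.084, 0], -0.2, 0], [[-0.045, 0.08, 0], -0.2, 0], [[-0.04, 0.075, 0], -0.2, 0], [[-0.04, 0.075, 0], -0.2, 0], [[-0.035, 0.065, 0], -0.2, 0], [[-0.025, 0.05, 0], -0.1, 0], [[-0.015, 0.03, 0], 0, 0], [[0, 0, 0], 0, 0]])

```text
clock: 12.37
position: [0.505, -0.0392, 0.0288]
ee_rot: [-3.141, 0.0, 0.454]
ft_force: [-3.5, -1.6, -0.1]
opening: -0.001
```

```bash
cat >> h.py <<'E'
def check(tag):
    H={"scene":(np.array([.6260,.0221]),-3.040),"side":(np.array([.6230,.0192]),-3.052)}
    for v in H:
        im=get_image(v);h,yp=H[v]
        for n,o in(("orange",0),("green",np.pi)):
            try:
                c,a,p=find(im,n,dict(scene=(310,215),side=(308,195))[v] if n=="orange" else dict(scene=(348,240),side=(350,185))[v]);d=p-h
                e=np.arctan2(d[1],d[0])-o-yp;e=(e+np.pi)%(2*np.pi)-np.pi
                print(v,n,c.round(1),a,p.round(4),"err rad",e.round(3),"mm",(68*e).round(1),"r",np.hypot(*d).round(4))
            except Exception as e:print(v,n,e)
        cv2.imwrite(f"pics/{v}_{tag}.png",cv2.resize(im["pixels"][130:290,220:440,::-1],None,fx=3,fy=3))
    s=read_state();print(s["clock"],s["position"],s["ft_force"])
E
python3 -c "from h import *;check('b')"
```

```text
scene orange [305.5 214.1] 187 [0.5599 0.0135] err rad 0.028 mm 1.9 r 0.0666
scene green [346.8 238.7] 199 [0.6931 0.0295] err rad 0.008 mm 0.5 r 0.0675
side orange [302.7 193.7] 141 [0.5638 0.0086] err rad 0.087 mm 5.9 r 0.0601
side green [348.6 180.8] 190 [0.6904 0.0272] err rad 0.028 mm 1.9 r 0.0679
12.4667 [ 0.50533324 -0.0393966   0.02887397] [-2.89173205 -1.41290431 -0.69095285]
```

Call:
send_rows(rows=[[[0.03, -0.06, 0], 0, 0], [[0.03, -0.06, 0], 0, 0], [[0.03, -0.06, 0], 0, 0], [[-0.1, -0.05, 0], 0, 0], [[-0.2, -0.1, 0], 0, 0], [[-0.3, -0.15, 0], 0, 0], [[-0.4, -0.2, 0], 0, 0], [[-0.4, -0.2, 0], 0, 0], [[-0.4, -0.2, 0], 0, 0], [[-0.4, -0.2, 0], 0, 0]])

```text
clock: 13.3
position: [0.4619, -0.0656, 0.0288]
ee_rot: [-3.141, 0.0, 0.455]
ft_force: [-0.1, 0.6, -0.2]
opening: -0.0
```

Call:
send_rows(rows=[[[-0.3, -0.15, 0], 0, 0], [[-0.2, -0.1, 0.2], 0, 0], [[0, -0.1, 0.6], 0, 0], [[0, -0.3, 0.8], 0, 0], [[0, -0.5, 0.9], 0, 0], [[0, -0.8, 0.9], 0, 0], [[0, -0.8, 0.9], 0, 0], [[0, -0.8, 0.9], 0, 0], [[0, -0.8, 0.9], 0, 0], [[0, -0.5, 0.5], 0, 0]])

```text
clock: 14.13
position: [0.454, -0.1641, 0.1638]
ee_rot: [3.138, -0.002, 0.454]
ft_force: [-1.0, -0.0, 0.2]
opening: -0.001
```

Call:
send_rows(rows=[[[0, -0.8, 0.5], 0, 0], [[0, -0.8, 0.5], 0, 0], [[0, -0.8, 0.5], 0, 0], [[0, -0.8, 0.5], 0, 0], [[0, -0.5, 0.4], 0, 0], [[0, -0.3, 0.2], 0, 0], [[0, 0, 0], 0, 0], [[0, 0, 0], 0, 0], [[0, 0, 0], 0, 0], [[0, 0, 0], 0, 0]])

```text
clock: 14.97
position: [0.4528, -0.2412, 0.212]
ee_rot: [-3.14, 0.001, 0.456]
ft_force: [0.1, -0.7, -0.5]
opening: -0.001
```

```bash
python3 -c "from h import *;check('c')"
```

```text
scene orange [305.5 214. ] 190 [0.56   0.0137] err rad 0.025 mm 1.7 r 0.0666
scene green [346.8 238.6] 200 [0.6927 0.0298] err rad 0.014 mm 1.0 r 0.0671
side orange [304.  193.1] 103 [0.5673 0.0098] err rad 0.078 mm 5.3 r 0.0565
side green [348.5 181. ] 195 [0.6899 0.0264] err rad 0.018 mm 1.3 r 0.0673
15.0667 [ 0.45292328 -0.2413694   0.2122669 ] [-0.14921538  0.62599654  1.16939671]
```

View pics/scene_c.png

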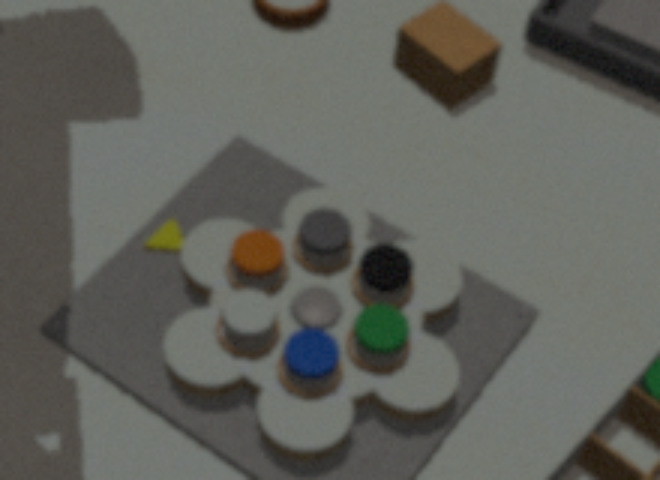

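The orange lid, crop (258,252), is lined up with the yellow pointer at (168,238) and the hub at (317,305), and the arm is clear. One independent check using the hub cap, then I hand in.

```bash
python3 - <<'E'
from h import *
im=get_image("scene");cap=ray(im,(220+317/3,130+305/3),.062)
y=find(im,"yellow",(275,210))[2];o=find(im,"orange",(305,214))[2]
u=(cap-y)/np.linalg.norm(cap-y);off=u[0]*(o-y)[1]-u[1]*(o-y)[0]
print(cap,"offset mm",off*1e3)
if abs(off)<.007: print(sign_off())
E
```

```text
[0.62841417 0.02143378] offset mm -1.2934832884506156
the job is handed in; nothing more can be done
None
```

I turned the carousel about 61° clockwise, pushing the side of the orange jar's lobe slowly with shut fingertips in the rim notch. I then backed the arm off clear of everything and handed the job in at about 15 s.

**Alignment:** in the scene view after backing off, the orange jar is 1–2 mm from the pointer's line. An independent check using the hub cap gave 1.3 mm. The green lid in the side view agreed at about 1.3 mm.

**Disagreement:** the side view of the orange lid itself read 5.3 mm. I discounted it because the lid showed at only about half its normal size there, apparently partly hidden by the arm.

**State of the scene:** the last picture shows all six jars upright in their collars and the carton and tape roll in place. The lid angles barely changed in the 2.6 s it took to back the arm off, so I took the deck to be at rest. The scoop and lid stack were well away from the arm's path, and I did not check them again.

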